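# Gauge the depth of a monitor-mount pole socket

### The arm

A 7-joint arm with a two-finger parallel gripper is mounted at the origin on a cart in front of the work surface, level with it; the furniture and walls round the work are solid. World frame = base frame: x ahead of the robot, y to its left, z up, the work surface at z = 0. Lengths are in m, angles in rad, forces in N, time in s.
With the tool pointing down it reaches from about 0.4 to 0.85 m from the base axis. Payload 10.4 kg.
Tool frame: the origin (TCP) lies between the finger pads; the fingertips stand ahead of it and the grasp point (between the pads) lies 5 mm behind it (manip.tip_extent is the z of the fingertips in the tool frame, in m); z points along the fingers, y is the line along which they close (so a half turn about z gives the same grasp; the last joint's range is limited). The gripper opens to 85 mm and grips with 20 to 120 N. Pads are 22 mm wide; open, the fingers measure 114 mm over their backs; the gripper's body (76 mm by 85 mm) begins 54 mm behind the grasp point. The pads swing forward as they close: fully open they stand 13 mm farther back than shut.
Start: joints at [-0.023, 0.332, -0.065, 1.46, 0.022, 1.35, -0.088], TCP at [0.625, 0, 0.245] pointing down, gripper open.
Joint ranges: [-2.6, 2.6], [-0.5, 2.12], [-1.47, 1.34], [0.16, 2.42], [-1.27, 4.41], [0.06, 2.06], [-2.6, 2.6]. Speed limits (rad/s): [2.22, 2.22, 2.79, 2.79, 3.14, 3.14, 3.14].

### API

Orientations are given as a unit quaternion [x, y, z, w].
In Python, from workcell import status, viewer, manip gives the robot as it stands.
- The arm moves only by the tool play_rows, never from a script. Its argument "plan" is one flat list of numbers, 7 for each row, row after row: the turn, a rotation vector about the tool's x, y, z in degrees, then the shift along the tool's x, y, z in m, then the opening, from 0 (shut) to 1 (fully open). In form: [ax, ay, az, dx, dy, dz, grip, ax, ay, az, dx, dy, dz, grip, ...]. A call has 1 to 20 rows; each row is the pose to reach, as a shift and turn from the pose commanded when the call began, along the tool's axes at that moment; what a row does not reach only later rows make up. A row lasts 1/8 s, in which the tool goes at most 62.5 mm and 10.7 degrees, less where a joint would pass 70% of its speed; a pose out of reach is approached as far as the arm can. A call with a gripper value outside its range is refused whole. The fingers move at their own pace and stop on an object; "squeeze" is the grip in N (left out, the last holds). Time passes only in rows, so rows that repeat a pose let the fingers close. It gives the time, the measured TCP pose, the force, the opening and the grip force at its end, in the units of the state.
- status.get_obs(): the state, without advancing time (a new reading comes with each control period).
- viewer.camera(name): name is "scene" or "side" or "wrist"; returns the picture (480x640x3 uint8, red, green, blue); there is no depth.
- viewer.camera_model(name): a dict with "fx", "fy", "cx", "cy" (pixels), "R" (3x3) and "t" (3): a world point X has camera coordinates R X + t. Camera axes: x right, y down, z forward; pixel columns grow to the right and rows downward; lengths in m; the calibration is good to about 2 mm. The wrist camera is an equidistant fisheye: a pixel r from the principal point sees the ray r / f radians off the axis. A picture is of the moment at which its call begins: read the wrist's pose just before it. camera_model takes no time and is no camera call; for the wrist camera it gives the pose at the moment of the call.
- manip.hand_in(): hands the job in; it is judged then, once.
The state is a dict: "clock": time; "joint_pos": joint angles; "joint_velocities": joint speeds; "tau": joint torques, N m; "position": TCP position; "ee_rot": TCP orientation; "ft_force": force on the tool from outside, world axes, zero at the start; "torque": the same for the moment, N m; "grip_width": opening from 0.0 (shut) to 1.0 (fully open); "grasp_force": force on a finger pad.
Only numpy, scipy, OpenCV 4.12 (cv2) and the standard library are available. Lean on these libraries where they do the work, as an engineer would, in place of code of your own. Each camera call takes 0.05 s, during which the arm holds its last target. There are 200 camera calls.

### The job

Check the pole socket on the round monitor-mount base: take the depth gauge by its flat grip out of its rack, lower its rod into the upright socket tube until the collar stops on the rim, without forcing it, and let it sit there a moment. Then draw it right out again and hold the rod level, well above the desk and clear of everything, so that the tip can be read. Finish still holding the gauge steady like that, and leave the other things on the desk undisturbed.

Things in the scene. Friction and masses are not known exactly. Their poses are not given: they have to be found in the camera images.
- gauge: depth gauge, about 70 g, loose, upright in its rack at the start: steel rod 12 mm in diameter (lowest 7 mm tapered to 6 mm) with dark ring marks, steel collar 28 mm across and 6 mm thick, neck, black flat grip on top. Origin on the rod axis at the underside of the collar; z along the rod from tip to grip; x normal to the grip's flat faces, y along the grip's width
- gauge_tip (a point): centre of the tip of the gauge rod, 80 mm from the collar's underside
- gauge_grip (a point): centre of the gauge's flat grip, 48 mm above the collar's underside. The grip is 12 mm thick (along gauge x, the way to pinch it), 40 mm wide (y), 44 mm high (z); it may be pinched at a slant in the gauge's y-z plane. Axes as the gauge
- socket_base: monitor-mount base, fixed: round dark steel foot 130 mm across, 10 mm thick, with an upright aluminium tube in its middle, 40 mm outside diameter, rim 100 mm above the desk; blind round bore 16 mm in diameter, 89 mm deep, so the collar stops before the tip. Origin under the middle of the foot, z up
- socket_mouth (a point): centre of the tube's mouth, level with its rim, 100 mm above the desk; z up along the bore
- gauge_rack: gauge rack, fixed, grey plastic: 70 x 70 mm foot, a post behind, and a 56 x 56 mm top plate 10 mm thick, upper side 100 mm above the desk, with a 16 mm through hole in its middle, in which the gauge hangs by its collar. Origin under the middle of the foot, z up
- stapler: grey stapler 130 x 34 x 48 mm, loose bystander behind the work; origin under its middle
- glue_stick: standing glue stick, 24 mm in diameter, 92 mm high, loose bystander behind the work; origin under its middle
- binder_clip: black binder clip 50 x 32 x 30 mm, loose bystander to the left of the work; origin under its middle. Farther back on that side stands a tall fixed desk lamp, foot about 0.82 m ahead of the robot and 0.30 m to its left, its wide shade hanging forward to about 0.65 m ahead, well above the desk: keep the arm's wrist and elbow clear of it
- eraser: eraser 21 x 52 x 12 mm, loose bystander behind the work; origin under its middle
Things that resemble listed ones, but are neither listed nor needed, are in the scene too. Leave any blue or red look-alike of the gauge alone.

How it is judged:
By the outcome, as a careful person would: the job done as asked, in the order asked, and still so for the second after the job is handed in, while the arm keeps its last pose, push and grip.
It also fails if it takes over 45 s, if anything falls off the work surface, if the arm or the gripper's body presses on something with over 40 N, if the wrist force passes 120 N, or if a joint passes its speed limit or range.

## Working session

There is one attempt and no reset: what is moved stays moved. The work goes in short steps, Python scripts to look and compute and a tool call to move; the robot and the scene stay as the last step left them, time stands still between calls to the robot, and variables do not carry over. Pictures are saved under pics/ and viewed, at most 10 in all, crops included, and the job is handed in when it is done.

Besides the shell and the picture viewer there is one more tool, called after "Emit:" by a JSON object that holds its "method" and its "body". play_rows: Moves the arm, as the interface text tells. Its arguments: {"type":"object","properties":{"plan":{"type":"array","items":{"type":"number"}},"squeeze":{"type":"number"}},"required":["plan"]}

```bash
mkdir -p pics; ls; python3 - <<'E'
from workcell import status, viewer, manip
import cv2, numpy as np
a=[]
for n in ("scene","side","wrist"):
    m=viewer.camera_model(n); im=viewer.camera(n)
    cv2.imwrite(f"pics/{n}0.png",im[:,:,::-1]); print(n,{k:np.round(v,4).tolist() for k,v in m.items()})
o=status.get_obs(); print(o['position'],o['ee_rot'],o['grip_width'],o['clock'],manip.tip_extent)
E
```

```text
pics
scene {'fx': 497.4651, 'fy': 497.4651, 'cx': 310.467, 'cy': 234.7946, 'R': [[-0.8473, -0.5307, 0.0192], [-0.296, 0.4419, -0.8468], [0.441, -0.7232, -0.5315]], 't': [0.5215, 0.2606, 1.0416]}
side {'fx': 484.853, 'fy': 484.853, 'cx': 318.6421, 'cy': 238.6038, 'R': [[-0.8341, -0.5516, -0.0075], [-0.2522, 0.3935, -0.884], [0.4906, -0.7355, -0.4674]], 't': [0.5187, 0.2264, 0.6927]}
wrist {'fx': 371.6483, 'fy': 371.6483, 'cx': 319.2028, 'cy': 235.479, 'R': [[1.0, 0.0012, -0.0011], [0.0014, -0.961, 0.2764], [-0.0007, -0.2764, -0.961]], 't': [-0.6253, -0.0368, 0.3774]}
[ 6.24733999e-01 -9.57617861e-06  2.44703954e-01] [ 7.07101606e-01  7.07111754e-01 -3.94150320e-04 -3.60703225e-04] 1.0000641555470935 0.15 0.014
```

View pics/scene0.png

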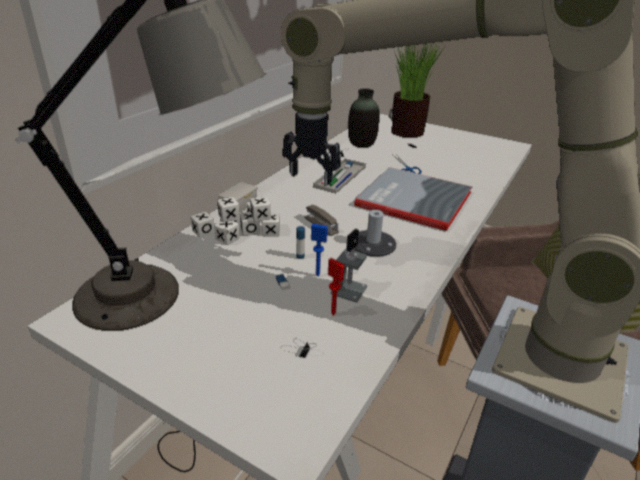

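View pics/side0.png

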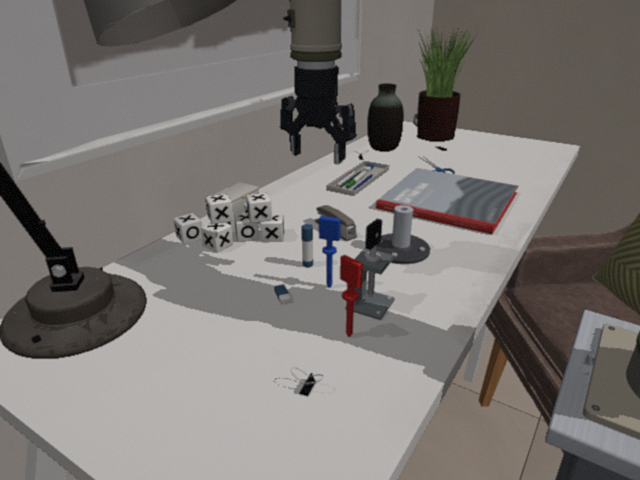

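The scene view shows three candidates: a blue gauge at (319,245), a red gauge at (336,285), and a black-gripped gauge at (352,240) hanging in the grey rack. In the side view they are at (330,240), (350,290) and (373,233). The black one fits, because it has a black grip and hangs in the rack. The socket tube is at scene (375,225). I'll confirm with a crop and look at the wrist view.

```bash
python3 - <<'E'
import cv2, numpy as np
a=cv2.imread("pics/side0.png")[195:345,295:445]; b=cv2.imread("pics/scene0.png")[200:320,290:410]
cv2.imwrite("pics/crop0.png",np.hstack([cv2.resize(x,(400,400),interpolation=2) for x in (a,b)]))
E
```

```text
(no output)
```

View pics/crop0.png

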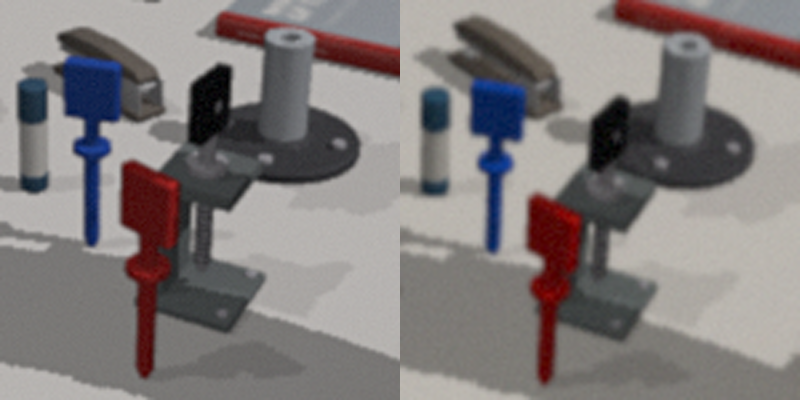

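View pics/wrist0.png

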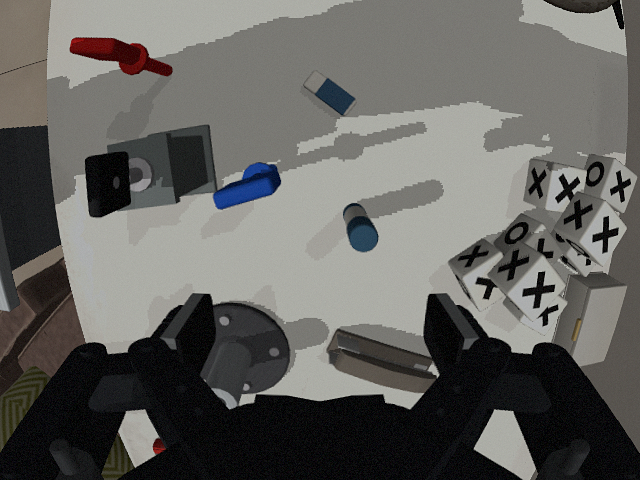

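The crop confirms it: the black grip with a steel collar and rod in the grey rack is the target, and the red and blue ones stand free. In the wrist view the grip is at (108,185), the collar at (140,174), and the tube's mouth is hidden near (228,390). Next I'll measure.

```bash
cat > h.py <<'E'
import numpy as np, cv2, json
from scipy.spatial.transform import Rotation as Rn
def ray(m,px,fish=False):
    u=np.array([(px[0]-m['cx'])/m['fx'],(px[1]-m['cy'])/m['fy']])
    if fish:
        r=np.hypot(*u); d=np.array([*(u/r*np.sin(r)),np.cos(r)])
    else: d=np.array([*u,1.])
    R=np.array(m['R']); d=R.T@d
    return -R.T@np.array(m['t']), d/np.linalg.norm(d)
def plane(m,px,z,fish=False):
    c,d=ray(m,px,fish); return c+d*(z-c[2])/d[2]
def tri(rs):
    A=sum(np.eye(3)-np.outer(d,d) for c,d in rs); b=sum((np.eye(3)-np.outer(d,d))@c for c,d in rs)
    return np.linalg.solve(A,b)
E
python3 - <<'E'
from workcell import viewer
from h import *
np.set_printoptions(precision=4,suppress=True)
M={n:viewer.camera_model(n) for n in("scene","side","wrist")}
win={'scene':(335,225,365,262),'side':(355,210,392,262),'wrist':(75,140,140,225)}
bl={}
for n,(x0,y0,x1,y1) in win.items():
    im=cv2.imread(f"pics/{n}0.png").max(2)
    k=np.zeros_like(im); k[y0:y1,x0:x1]=(im[y0:y1,x0:x1]<45)*255
    cs,_=cv2.findContours(k,cv2.RETR_EXTERNAL,cv2.CHAIN_APPROX_NONE); c=max(cs,key=cv2.contourArea)
    mo=cv2.moments(c); cen=(mo['m10']/mo['m00'],mo['m01']/mo['m00']); bl[n]=cen
    p=cv2.approxPolyDP(c,0.06*cv2.arcLength(c,True),True)[:,0]
    print(n,np.array(cen),cv2.boundingRect(c),p.tolist())
    for q in p: print('   z.17',plane(M[n],q,.170,n=='wrist')[:2],'z.126',plane(M[n],q,.126,n=='wrist')[:2])
r={n:ray(M[n],bl[n],n=='wrist') for n in bl}
print('grip tri all',tri(list(r.values())),'2',tri([r['scene'],r['side']]))
print('mouth',plane(M['scene'],(376.1,213.5),.1),plane(M['side'],(404.5,208.9),.1),tri([ray(M['scene'],(376.1,213.5)),ray(M['side'],(404.5,208.9))]))
print('collar',plane(M['scene'],(350.3,255.5),.106),plane(M['side'],(373.7,256.9),.106),'w',plane(M['wrist'],(139,174),.106,True))
# red / blue lookalikes, tip & top
for n in('scene','side'):
    im=cv2.imread(f"pics/{n}0.png").astype(int)
    for nm,k in(('blue',(im[:,:,0]>90)&(im[:,:,2]<40)),('red',(im[:,:,2]>90)&(im[:,:,0]<30)&(im[:,:,1]<30))):
        k=(k*255).astype(np.uint8); k[:, 400:]=0
        c=max(cv2.findContours(k,0,1)[0],key=cv2.contourArea)[:,0]; b=c[c[:,1].argmax()]; print(n,nm,plane(M[n],b,0))
# foot ellipse
for n,(x0,y0,x1,y1) in {'scene':(340,210,405,262),'side':(365,225,435,268)}.items(): pass
E
```

```text
scene [353.9162 240.1606] (347, 230, 18, 21) [[356, 230], [348, 236], [347, 250], [364, 241]]
   z.17 [0.477  0.0307] z.126 [ 0.5079 -0.0347]
   z.17 [0.48   0.0637] z.126 [0.5111 0.0007]
   z.17 [0.4549 0.1147] z.126 [0.4841 0.0554]
   z.17 [0.4406 0.0622] z.126 [ 0.4688 -0.0009]
side [375.2781 235.9868] (366, 220, 26, 30) [[376, 220], [366, 247], [390, 248], [379, 242]]
   z.17 [0.4807 0.0344] z.126 [ 0.5214 -0.0482]
   z.17 [0.4495 0.1273] z.126 [0.4863 0.056 ]
   z.17 [0.4173 0.1104] z.126 [0.4502 0.0371]
   z.17 [0.4402 0.1022] z.126 [0.4759 0.0279]
wrist [107.3898 182.5163] (85, 151, 46, 66) [[126, 152], [85, 159], [90, 215], [130, 202]]
   z.17 [0.5109 0.0629] z.126 [0.486  0.0614]
   z.17 [0.4794 0.061 ] z.126 [0.4476 0.0591]
   z.17 [0.4787 0.025 ] z.126 [0.4468 0.0153]
   z.17 [0.5109 0.0325] z.126 [0.486  0.0244]
grip tri all [0.4774 0.0406 0.1446] 2 [0.4925 0.0075 0.1243]
mouth [ 0.5206 -0.18    0.1   ] [ 0.5197 -0.1782  0.1   ] [ 0.5236 -0.1873  0.0956]
collar [0.4799 0.0446 0.106 ] [0.4748 0.0478 0.106 ] w [0.4853 0.0427 0.106 ]
scene blue [ 0.6443 -0.1183  0.    ]
scene red [0.5175 0.0157 0.    ]
side blue [ 0.6649 -0.1467  0.    ]
side red [0.5289 0.0044 0.    ]
```

Emit:
{"method": "play_rows", "body": {"plan": [0,0,0,-0.03,-0.143,-0.015,1,0,0,0,-0.03,-0.143,-0.015,1,0,0,0,-0.03,-0.143,-0.015,1,0,0,0,-0.03,-0.143,-0.015,1,0,0,0,-0.03,-0.143,-0.015,1]}}

```text
clock: 0.78
position: [0.4827, -0.0297, 0.2602]
ee_rot: [0.707, 0.707, 0.0, 0.0]
ft_force: [0.4, -1.1, 0.2]
grip_width: 0.999
grasp_force: 0.0
```

```bash
python3 - <<'E'
from workcell import viewer,status
import pickle,cv2
o=status.get_obs();m=viewer.camera_model("wrist");im=viewer.camera("wrist");print(o['position'],o['ee_rot'],o['joint_pos'],o['ft_force'])
pickle.dump(m,open("w1.pkl","wb"));cv2.imwrite("pics/w1.png",im[:,:,::-1])
E
```

```text
[ 0.48266157 -0.02967341  0.2602397 ] [7.06987262e-01 7.07226261e-01 1.57881511e-04 5.63862849e-05] [ 3.05548723e-02  1.54857102e-02 -6.42025913e-02  1.79720311e+00
  8.86039595e-04  1.32862817e+00 -3.35142406e-02] [ 0.39551816 -1.09919975  0.21284074]
```

View pics/w1.png

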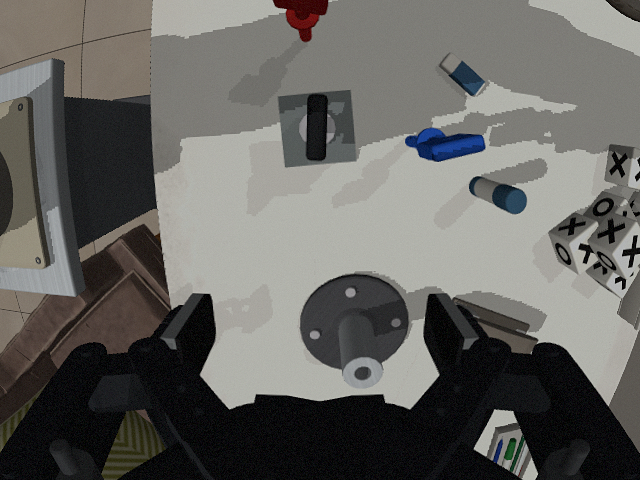

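The wrist view now shows the black grip's top at (317,127) over the collar, nearly aligned with the image's vertical. The tube's bore is at (362,373), with the red gauge at (302,20) and the blue one at (445,145).

```bash
python3 - <<'E'
from h import *; import pickle
from workcell import viewer
np.set_printoptions(precision=4,suppress=True)
m=pickle.load(open("w1.pkl","rb")); bg=cv2.imread("pics/w1.png"); im=bg.max(2)
k=np.zeros_like(im); k[85:170,295:340]=(im[85:170,295:340]<48)*255
c=max(cv2.findContours(k,0,1)[0],key=cv2.contourArea); r=cv2.minAreaRect(c); print(r,cv2.boundingRect(c))
g17=np.array([plane(m,p,.170,True)[:2] for p in cv2.boxPoints(r)]); print('grip box at z.17',g17, g17.mean(0))
# bore: dark inside the ring
w=im[350:395,335:390]; k=(w<110).astype(np.uint8)*255
for c in cv2.findContours(k,cv2.RETR_LIST,1)[0]:
    A=cv2.contourArea(c)
    if 40<A<900 and len(c)>5:
        e=cv2.fitEllipse(c); p=(e[0][0]+335,e[0][1]+350); print('bore?',A,np.array(p),e[1],plane(m,p,.1,True))
k=((w>110)).astype(np.uint8)*255
c=max(cv2.findContours(k,0,1)[0],key=cv2.contourArea); e=cv2.fitEllipse(c); print('rim outer',np.array(e[0])+[335,350],e[1])
# collar
k=np.zeros_like(im); k[95:160,290:345]=(im[95:160,290:345]>115)*255
c=np.vstack([x for x in cv2.findContours(k,0,1)[0] if cv2.contourArea(x)>15]); (q,R)=cv2.minEnclosingCircle(c); print('collar',q,R,plane(m,q,.106,True))
# rack top plate
for q in[(278,97),(352,90),(356,161),(286,167)]: print('plate',plane(m,q,.1,True)[:2])
print('foot centre from wrist',plane(m,(355,320),.01,True))
E
```

```text
((316.5128173828125, 126.92251586914062), (20.30609893798828, 66.11701202392578), 1.2730300426483154) (306, 94, 22, 67)
grip box at z.17 [[0.4756 0.0234]
 [0.4765 0.0623]
 [0.4882 0.062 ]
 [0.4875 0.0232]] [0.482  0.0427]
bore? 155.0 [362.3419 372.9446] (12.321120262145996, 16.203460693359375) [ 0.5251 -0.1794  0.1   ]
bore? 565.0 [358.0271 358.3136] (20.85776138305664, 58.54340362548828) [ 0.5201 -0.1618  0.1   ]
rim outer [363.9285 377.4963] (39.25248336791992, 61.78098678588867)
collar (316.6463317871094, 128.50221252441406) 17.990612030029297 [0.4816 0.0423 0.106 ]
plate [0.4521 0.0672]
plate [0.5085 0.0726]
plate [0.5121 0.0173]
plate [0.4579 0.0125]
foot centre from wrist [ 0.5254 -0.1703  0.01  ]
```

Emit:
{"method": "play_rows", "body": {"plan": [0,0,0,-0.22,0.04,-0.02,1,0,0,0,-0.22,0.04,-0.02,1,0,0,0,-0.22,0.04,-0.02,1,0,0,0,-0.22,0.04,-0.02,1,0,0,0,-0.22,0.04,-0.02,1,0,0,0,-0.22,0.04,-0.02,1]}}

```text
clock: 1.58
position: [0.5226, -0.249, 0.2795]
ee_rot: [0.707, 0.708, -0.0, -0.001]
ft_force: [-0.1, 0.2, 0.1]
grip_width: 0.999
grasp_force: 0.0
```

```bash
python3 - <<'E'
from workcell import viewer,status
from h import *
import pickle
o=status.get_obs();m=viewer.camera_model("wrist");im=viewer.camera("wrist");print(o['position'],o['joint_pos'])
pickle.dump(m,open("w2.pkl","wb"));cv2.imwrite("pics/w2.png",im[:,:,::-1])
g=cv2.cvtColor(im,cv2.COLOR_RGB2GRAY)
for T in (90,110,130):
  for c in cv2.findContours((g[60:250,200:440]<T).astype(np.uint8),cv2.RETR_LIST,1)[0]:
    A=cv2.contourArea(c)
    if A>120 and len(c)>5:
        e=cv2.fitEllipse(c)
        if e[1][0]/e[1][1]>.85: p=np.array(e[0])+[200,60]; print(T,A,p,e[1],plane(m,p,.1,True),plane(m,p,.01,True))
E
```

```text
[ 0.52264445 -0.24899974  0.27947848] [ 0.25135818  0.21184602  0.13498629  1.54320122 -0.02913052  1.38974988
  0.38976493]
90 272.0 [321.40036011 133.12750244] (18.415557861328125, 18.91974639892578) [ 0.52505615 -0.18054881  0.1       ] [ 0.52550243 -0.1808898   0.01      ]
90 1826.0 [321.49675751 133.17282867] (47.727718353271484, 48.80638885498047) [ 0.52513492 -0.180586    0.1       ] [ 0.52560428 -0.18093789  0.01      ]
90 11035.5 [321.40350342 132.73387146] (117.69220733642578, 119.38431549072266) [ 0.52505778 -0.18022351  0.1       ] [ 0.52550454 -0.18046918  0.01      ]
110 292.5 [321.37627411 133.33982086] (19.309131622314453, 19.394824981689453) [ 0.525037   -0.18072433  0.1       ] [ 0.52547767 -0.18111676  0.01      ]
110 1777.0 [321.47077942 133.24610901] (47.26318359375, 47.95109939575195) [ 0.52511389 -0.18064663  0.1       ] [ 0.52557709 -0.18101629  0.01      ]
110 11141.5 [321.47602844 132.70858765] (118.22819519042969, 119.98328399658203) [ 0.52511689 -0.18020241  0.1       ] [ 0.52558098 -0.1804419   0.01      ]
130 313.5 [321.32964325 133.21717072] (19.886018753051758, 20.17389678955078) [ 0.52499866 -0.1806231   0.1       ] [ 0.52542809 -0.18098587  0.01      ]
130 1725.5 [321.34156036 133.12422943] (46.502994537353516, 47.31053924560547) [ 0.52500816 -0.18054627  0.1       ] [ 0.52544038 -0.18088652  0.01      ]
```

Both cameras agree on the mouth: (0.525,-0.1806), with rim and foot sizes consistent. Before grasping, I'll check in free space that the arm can hold the tool level.

Emit:
{"method": "play_rows", "body": {"plan": [0,0,0,0.05,0.05,-0.2,1,0,0,0,0.05,0.05,-0.2,1,0,0,0,0.05,0.05,-0.2,1,-90,0,0,0.05,0.08,-0.25,1,-90,0,0,0.05,0.08,-0.25,1,-90,0,0,0.05,0.08,-0.25,1,-90,0,0,0.05,0.08,-0.25,1,-90,0,0,0.05,0.08,-0.25,1,-90,0,0,0.05,0.08,-0.25,1,-90,0,0,0.05,0.08,-0.25,1,-90,0,0,0.05,0.08,-0.25,1,-90,0,0,0.05,0.08,-0.25,1,-90,0,0,0.05,0.08,-0.25,1,-90,0,0,0.05,0.08,-0.25,1,-90,0,0,0.05,0.08,-0.25,1,-90,0,0,0.05,0.08,-0.25,1]}}

```text
clock: 3.62
position: [0.6257, -0.1918, 0.5693]
ee_rot: [0.531, 0.515, 0.469, 0.484]
ft_force: [-0.5, 0.2, -0.0]
grip_width: 1.001
grasp_force: 0.0
```

```bash
python3 - <<'E'
from workcell import status
from h import *
o=status.get_obs(); print(o['position'],Rn.from_quat(o['ee_rot']).as_matrix().round(3),np.round(o['joint_pos'],3))
E
```

```text
[ 0.62566182 -0.19177531  0.56929555] [[ 0.031  0.093  0.995]
 [ 1.    -0.003 -0.031]
 [-0.     0.996 -0.093]] [-0.444 -0.5    0.629  2.083 -1.267  0.065  1.56 ]
```

Emit:
{"method": "play_rows", "body": {"plan": [-5,0,0,0,0.02,0.13,1,-5,0,0,0,0.02,0.13,1,-5,0,0,0,0.02,0.13,1,-5,0,0,0,0.02,0.13,1,-5,0,0,0,0.02,0.13,1,-5,0,0,0,0.02,0.13,1]}}

```text
clock: 4.38
position: [0.7479, -0.2253, 0.5957]
ee_rot: [0.502, 0.522, 0.497, 0.478]
ft_force: [-0.9, -0.1, -0.5]
grip_width: 1.003
grasp_force: 0.0
```

```bash
python3 - <<'E'
from workcell import status
from h import *
o=status.get_obs(); print(o['position'],Rn.from_quat(o['ee_rot']).as_matrix().round(3),np.round(o['joint_pos'],3))
E
```

```text
[ 0.74785986 -0.22530184  0.59570249] [[-0.039  0.049  0.998]
 [ 0.999  0.001  0.039]
 [ 0.001  0.999 -0.049]] [-1.147 -0.499  1.245  1.811 -1.267  0.066  1.741]
```

```bash
cat >> h.py <<'E'
def mv(o,pos,R):
    R0=Rn.from_quat(o['ee_rot']); T=R0.inv()*Rn.from_matrix(R)
    return np.round(np.degrees(T.as_rotvec()),1).tolist(), np.round(R0.inv().apply(np.array(pos)-o['position']),4).tolist()
DOWN=np.array([[0,1,0],[1,0,0],[0,0,-1.]]); FWD=np.array([[0,0,1],[1,0,0],[0,1.,0]])
E
python3 - <<'E'
from workcell import status
from h import *
from scipy.optimize import least_squares
o=status.get_obs()
D=[([-0.023,0.332,-0.065,1.46,0.022,1.35,-0.088],[.6247,0,.2447]),([.03055,.01549,-.0642,1.7972,.0009,1.3286,-.0335],[.48266,-.02967,.26024]),([.25136,.21185,.13499,1.5432,-.02913,1.38975,.38976],[.52264,-.249,.27948]),([-.444,-.5,.629,2.083,-1.267,.065,1.56],[.62566,-.19178,.5693]),(o['joint_pos'],o['position'])]
def fk(q,v,s):
    R=np.eye(3);p=np.array([0,0,v[0]])
    for i in range(7):
        R=R@Rn.from_euler('zyzyzyz'[i],s[i]*q[i]).as_matrix()
        if i in(1,3,5): p=p+R@[0,0,v[1+i//2]]
    return p,R
import itertools
best=[]
for s3,s5 in itertools.product((1,-1),(1,-1)):
    s=[1,1,s3,1,s5,1,1]
    r=least_squares(lambda v:np.ravel([fk(q,v,s)[0]-p for q,p in D]),[.36,.45,.49,.3]); best.append((r.cost,s,r.x))
best.sort(key=lambda t:t[0]); print(best)
c,s,v=best[0]; print(fk(o['joint_pos'],v,s)[1].round(2))
print('to down .5,-.1,.45',mv(o,[.5,-.1,.45],DOWN))
E
```

```text
[(np.float64(0.16118074516026343), [1, 1, 1, 1, 1, 1, 1], array([ 0.77119178, -0.21629195,  0.51447731,  0.15514427])), (np.float64(0.17004333342605454), [1, 1, 1, 1, -1, 1, 1], array([ 0.81466688, -0.29543486,  0.53880439,  0.09758398])), (np.float64(0.5621065190923188), [1, 1, -1, 1, 1, 1, 1], array([ 0.9977038 , -0.85381908,  0.53604984, -0.42704058])), (np.float64(0.5919134488824839), [1, 1, -1, 1, -1, 1, 1], array([ 1.03630652, -0.86045196,  0.51788518, -0.38302051]))]
[[-0.05  0.04  1.  ]
 [ 0.    1.   -0.04]
 [-1.   -0.   -0.05]]
to down .5,-.1,.45 ([87.2, -1.8, 1.7], [0.1347, -0.1575, -0.2354])
```

Emit:
{"method": "play_rows", "body": {"plan": [87,-2,2,0.13,-0.16,-0.22,1,87,-2,2,0.13,-0.16,-0.22,1,87,-2,2,0.13,-0.16,-0.22,1,87,-2,2,0.13,-0.16,-0.22,1,87,-2,2,0.13,-0.16,-0.22,1,87,-2,2,0.13,-0.16,-0.22,1,87,-2,2,0.13,-0.16,-0.22,1,87,-2,2,0.13,-0.16,-0.22,1,87,-2,2,0.13,-0.16,-0.22,1,87,-2,2,0.13,-0.16,-0.22,1,87,-2,2,0.13,-0.16,-0.22,1]}}

```text
clock: 5.75
position: [0.515, -0.105, 0.4471]
ee_rot: [0.702, 0.706, 0.067, 0.064]
ft_force: [1.4, -0.0, 0.3]
grip_width: 0.996
grasp_force: 0.0
```

```bash
python3 - <<'E'
from workcell import status
from h import *
from scipy.optimize import least_squares
import itertools
o=status.get_obs(); print(o['position'],o['ee_rot'],np.round(o['joint_pos'],3),o['clock'])
D=[([-0.023,0.332,-0.065,1.46,0.022,1.35,-0.088],[.6247,0,.2447],[.7071,.7071,0,0]),([.25136,.21185,.13499,1.5432,-.02913,1.38975,.38976],[.52264,-.249,.27948],[.707,.708,0,-.001]),([-.444,-.5,.629,2.083,-1.267,.065,1.56],[.62566,-.19178,.5693],[.531,.515,.469,.484]),([-1.147,-.499,1.245,1.811,-1.267,.066,1.741],[.74786,-.2253,.5957],[.502,.522,.497,.478]),(o['joint_pos'],o['position'],o['ee_rot'])]
def fk(q,s,v=np.zeros(8)):
    R=np.eye(3);p=np.array([0,0,v[0]])
    for i in range(7):
        R=R@Rn.from_euler('zyzyzyz'[i],s[i]*q[i]).as_matrix()
        if i==1:p=p+R@[0,0,v[1]]
        if i==2:p=p+R@[v[4],0,0]
        if i==3:p=p+R@[v[5],0,v[2]]
        if i==4:p=p+R@[v[6],0,0]
        if i==5:p=p+R@[v[7],0,v[3]]
    return p,R
out=[]
for t in itertools.product((1,-1),repeat=4):
    s=[1,1,t[0],1,t[1],t[3],t[2]]
    e=0
    for q,p,qq in D: e+=np.linalg.norm(fk(q,s)[1][:,2]-Rn.from_quat(qq).as_matrix()[:,2])
    out.append((e,s))
out.sort(key=lambda t:t[0]); print(out[:3])
s=out[0][1]
r=least_squares(lambda v:np.ravel([fk(q,s,v)[0]-p for q,p,_ in D]),[.36,.45,.49,.3,0,0,0,0]); print(r.cost,r.x)
E
```

```text
[ 0.51502797 -0.10500705  0.44708842] [0.70225962 0.70581951 0.06744157 0.064046  ] [ 0.214 -0.044 -0.077  1.484 -0.034  1.518  0.14 ] 5.75
[(np.float64(0.15386081590890813), [1, 1, 1, 1, 1, 1, 1]), (np.float64(0.15386081590890813), [1, 1, 1, 1, 1, 1, -1]), (np.float64(0.40604632993722495), [1, 1, 1, 1, -1, 1, 1])]
0.11320754403276435 [0.2423004  0.64970581 0.65881982 0.1711479  0.07746944 0.23007025
 0.06995236 0.31363731]
```

```bash
cat > kin.py <<'E'
from h import *
from scipy.optimize import least_squares
S=[-1,1,-1,1,-1,1,-1]
LO=np.array([-2.6,-.5,-1.47,.16,-1.27,.06,-2.6]); HI=np.array([2.6,2.12,1.34,2.42,4.41,2.06,2.6])
def fk(q,v):
    R=np.eye(3);p=np.array([0,0,v[0]])
    for i in range(7):
        R=R@Rn.from_euler('zyzyzyz'[i],S[i]*q[i]).as_matrix()
        if i in(1,3,5): p=p+R@[0,0,v[1+i//2]]
    return p,R
E
python3 - <<'E'
from workcell import status
from kin import *
o=status.get_obs()
D=[([-0.023,0.332,-0.065,1.46,0.022,1.35,-0.088],[.6247,0,.2447],[.7071,.7071,0,0]),([.25136,.21185,.13499,1.5432,-.02913,1.38975,.38976],[.52264,-.249,.27948],[.707,.708,0,-.001]),([-.444,-.5,.629,2.083,-1.267,.065,1.56],[.62566,-.19178,.5693],[.531,.515,.469,.484]),([-1.147,-.499,1.245,1.811,-1.267,.066,1.741],[.74786,-.2253,.5957],[.502,.522,.497,.478]),(o['joint_pos'],o['position'],o['ee_rot'])]
r=least_squares(lambda v:np.ravel([fk(q,v)[0]-p for q,p,_ in D]),[.36,.45,.49,.3]); print(r.cost,r.x); v=r.x
for q,p,qq in D: print((fk(q,v)[1].T@Rn.from_quat(qq).as_matrix()).round(2).tolist())
for tgt in([.65,-.15,.7],[.7,-.15,.75],[.7,-.15,.8],[.75,-.1,.7]):
    f=lambda q:np.r_[10*(fk(q,v)[0]-tgt),3*(fk(q,v)[1][:,2]-[1,0,0]),.02*(q[[2,4]])]
    s=least_squares(f,[0,0,0,1.5,0,.2,0],bounds=(LO+.02,HI-.02)); print(tgt,np.round(s.x,2),np.abs(f(s.x)).max())
E
```

```text
0.004242126314584219 [0.22332956 0.49222602 0.49018426 0.3444195 ]
[[-0.0, -1.0, 0.0], [1.0, -0.0, 0.0], [-0.0, 0.0, 1.0]]
[[0.0, -1.0, 0.0], [1.0, 0.0, 0.0], [-0.0, 0.0, 1.0]]
[[0.0, -1.0, -0.0], [1.0, 0.0, 0.0], [-0.0, -0.0, 1.0]]
[[0.0, -1.0, -0.0], [1.0, 0.0, -0.0], [0.0, -0.0, 1.0]]
[[0.0, -1.0, 0.0], [1.0, 0.0, -0.0], [0.0, 0.0, 1.0]]
[0.65, -0.15, 0.7] [-0.64 -0.48  0.7   1.86 -0.05  0.09  0.  ] 0.01399863798588156
[0.7, -0.15, 0.75] [-0.77 -0.37  0.82  1.69 -0.09  0.15  0.  ] 0.0163162267978798
[0.7, -0.15, 0.8] [-0.71 -0.33  0.78  1.57 -0.17  0.25  0.  ] 0.015676105549211304
[0.75, -0.1, 0.7] [-0.65 -0.21  0.74  1.73 -1.25  0.08  0.  ] 0.03548166528920882
```

```bash
python3 - <<'E'
from workcell import status
from h import *
o=status.get_obs(); print(mv(o,[.55,-.12,.62],DOWN),mv(o,[.76,-.12,.8],FWD),mv(o,[.6,-.12,.6],np.array([[0,1,0],[0,0,1],[1,0,0.]])))
E
```

```text
([10.7, -0.3, 0.3], [-0.0144, 0.0663, -0.1635]) ([-79.3, -0.4, 0.0], [-0.0148, 0.306, -0.3015]) ([8.1, 89.4, 8.6], [-0.0148, 0.1117, -0.1346])
```

Emit:
{"method": "play_rows", "body": {"plan": [0,0,0,-0.015,0.1,-0.2,1,0,0,0,-0.015,0.1,-0.2,1,0,0,0,-0.015,0.1,-0.2,1,-20,0,0,-0.015,0.15,-0.25,1,-40,0,0,-0.015,0.2,-0.3,1,-60,0,0,-0.015,0.25,-0.3,1,-79,0,0,-0.015,0.306,-0.3,1,-79,0,0,-0.015,0.306,-0.3,1,-79,0,0,-0.015,0.306,-0.3,1,-79,0,0,-0.015,0.306,-0.3,1,-79,0,0,-0.015,0.306,-0.3,1,-79,0,0,-0.015,0.306,-0.3,1,-79,0,0,-0.015,0.306,-0.3,1]}}

```text
clock: 7.38
position: [0.7593, -0.1184, 0.7998]
ee_rot: [0.499, 0.502, 0.503, 0.496]
ft_force: [-0.6, 0.2, -0.2]
grip_width: 1.0
grasp_force: 0.0
```

```bash
python3 - <<'E'
from workcell import status
from h import *
o=status.get_obs(); print(o['position'],Rn.from_quat(o['ee_rot']).as_matrix().round(3),np.round(o['joint_pos'],3),mv(o,[.55,-.12,.62],DOWN),mv(o,[.482,.0427,.3],DOWN))
E
```

```text
[ 0.75928273 -0.11837389  0.79977396] [[-0.01   0.002  1.   ]
 [ 1.    -0.005  0.01 ]
 [ 0.005  1.    -0.002]] [ 0.208 -0.079 -0.032  1.454 -0.766  0.27   0.74 ] ([89.9, -0.7, 0.2], [-0.0005, -0.1802, -0.2089]) ([89.9, -0.7, 0.2], [0.1613, -0.5011, -0.2747])
```

The level pose at (0.76,-0.12,0.80) is reachable with the joints in a comfortable range. Now I'll go back down to the gauge.

Emit:
{"method": "play_rows", "body": {"plan": [20,0,0,0,-0.05,-0.06,1,40,0,0,0,-0.1,-0.12,1,60,0,0,0,-0.15,-0.18,1,80,0,0,0,-0.18,-0.21,1,90,-0.7,0.2,0,-0.18,-0.21,1,90,-0.7,0.2,0,-0.18,-0.21,1,90,-0.7,0.2,0,-0.18,-0.21,1,90,-0.7,0.2,0,-0.18,-0.21,1,90,-0.7,0.2,0.16,-0.4,-0.27,1,90,-0.7,0.2,0.16,-0.4,-0.27,1,90,-0.7,0.2,0.16,-0.52,-0.275,1,90,-0.7,0.2,0.16,-0.52,-0.275,1,90,-0.7,0.2,0.16,-0.52,-0.275,1,90,-0.7,0.2,0.16,-0.52,-0.275,1,90,-0.7,0.2,0.16,-0.52,-0.275,1,90,-0.7,0.2,0.16,-0.52,-0.275,1,90,-0.7,0.2,0.16,-0.52,-0.275,1]}}

```text
clock: 9.5
position: [0.4843, 0.0406, 0.2829]
ee_rot: [0.708, 0.706, 0.001, 0.002]
ft_force: [0.5, 0.6, 0.0]
grip_width: 1.001
grasp_force: 0.0
```

```bash
python3 - <<'E'
from workcell import status
from h import *
o=status.get_obs(); print(o['position'],Rn.from_quat(o['ee_rot']).as_matrix().round(4),np.round(o['joint_pos'],3),mv(o,[.482,.0427,.21],DOWN),mv(o,[.482,.0427,.143],DOWN))
E
```

```text
[0.48434292 0.04058429 0.28290716] [[ 0.0031  1.      0.0034]
 [ 1.     -0.0031 -0.0013]
 [-0.0013  0.0034 -1.    ]] [ 0.147  0.021 -0.328  1.745  0.009  1.374 -0.186] ([0.2, 0.1, -0.2], [0.0022, -0.0026, 0.0729]) ([0.2, 0.1, -0.2], [0.0023, -0.0028, 0.1399])
```

Emit:
{"method": "play_rows", "body": {"plan": [0.2,0.1,-0.2,0.002,-0.003,0.04,1,0.2,0.1,-0.2,0.002,-0.003,0.07,1,0.2,0.1,-0.2,0.002,-0.003,0.1,1,0.2,0.1,-0.2,0.002,-0.003,0.125,1,0.2,0.1,-0.2,0.002,-0.003,0.14,1,0.2,0.1,-0.2,0.002,-0.003,0.14,1,0.2,0.1,-0.2,0.002,-0.003,0.14,1], "squeeze": 25}}

```text
clock: 10.38
position: [0.4804, 0.0436, 0.1414]
ee_rot: [0.706, 0.708, -0.0, -0.001]
ft_force: [-0.2, -0.1, -0.7]
grip_width: 1.001
grasp_force: 0.0
```

```bash
python3 - <<'E'
from workcell import status,viewer
from h import *
o=status.get_obs(); print(o['position'],mv(o,[.482,.0427,.143],DOWN))
a=viewer.camera("side")[130:330,270:470,::-1]; b=viewer.camera("scene")[130:330,270:470,::-1]
cv2.imwrite("pics/g1.png",np.hstack([cv2.resize(x,(400,400),interpolation=2) for x in (a,b)]))
E
```

```text
[0.48037058 0.04357122 0.14143291] ([-0.1, -0.1, 0.1], [-0.0009, 0.0016, -0.0016])
```

View pics/g1.png

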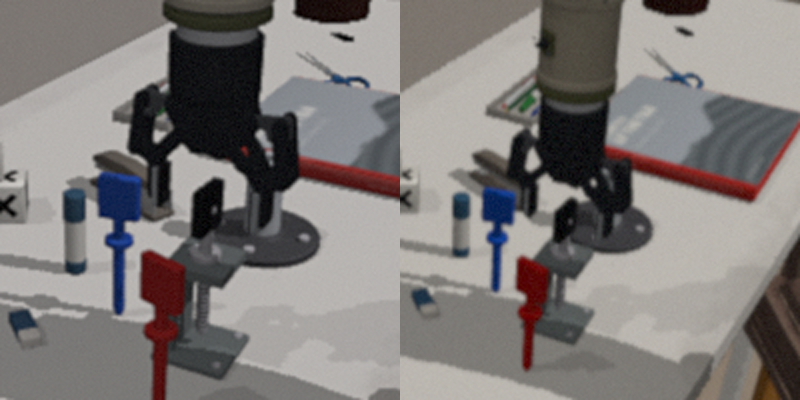

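The pictures show the open fingers straddling the black grip: tips at (150,205) and (262,225), grip at (208,210) in the left crop. The red and blue gauges are untouched. Closing now.

Emit:
{"method": "play_rows", "body": {"plan": [0,0,0,-0.001,0.001,-0.002,0.5,0,0,0,-0.001,0.001,-0.002,0,0,0,0,-0.001,0.001,-0.002,0,0,0,0,-0.001,0.001,-0.002,0,0,0,0,-0.001,0.001,-0.002,0,0,0,0,-0.001,0.001,-0.002,0,0,0,0,-0.001,0.001,-0.002,0,0,0,0,-0.001,0.001,-0.002,0], "squeeze": 50}}

```text
clock: 11.48
position: [0.4804, 0.0426, 0.1421]
ee_rot: [0.706, 0.708, -0.001, -0.002]
ft_force: [-0.9, -0.2, 2.3]
grip_width: 0.131
grasp_force: 49.0
```

Emit:
{"method": "play_rows", "body": {"plan": [0,0,0,0,0,-0.02,0,0,0,0,0,0,-0.05,0,0,0,0,0,0,-0.08,0,0,0,0,0,0,-0.11,0,0,0,0,0,0,-0.14,0,0,0,0,0,0,-0.14,0,0,0,0,0,0,-0.14,0]}}

```text
clock: 12.35
position: [0.4807, 0.0424, 0.2812]
ee_rot: [0.706, 0.708, -0.001, -0.002]
ft_force: [-0.5, -0.2, -1.7]
grip_width: 0.135
grasp_force: 48.9
```

```bash
python3 - <<'E'
from workcell import status
from h import *
o=status.get_obs(); print(o['position'],Rn.from_quat(o['ee_rot']).as_matrix().round(4),mv(o,[.525,-.1806,.29],DOWN))
E
```

```text
[0.48071    0.04235875 0.28120207] [[-0.0027  1.     -0.0052]
 [ 1.      0.0027  0.0011]
 [ 0.0011 -0.0052 -1.    ]] ([-0.3, -0.1, 0.2], [-0.2231, 0.0436, -0.0093])
```

Emit:
{"method": "play_rows", "body": {"plan": [-0.3,-0.1,0.2,-0.06,0.01,-0.01,0,-0.3,-0.1,0.2,-0.11,0.02,-0.01,0,-0.3,-0.1,0.2,-0.16,0.03,-0.01,0,-0.3,-0.1,0.2,-0.2,0.04,-0.01,0,-0.3,-0.1,0.2,-0.223,0.044,-0.01,0,-0.3,-0.1,0.2,-0.223,0.044,-0.01,0,-0.3,-0.1,0.2,-0.223,0.044,-0.01,0,-0.3,-0.1,0.2,-0.223,0.044,-0.01,0]}}

```text
clock: 13.35
position: [0.5257, -0.1792, 0.2914]
ee_rot: [0.707, 0.707, 0.0, 0.0]
ft_force: [0.8, -0.6, -0.2]
grip_width: 0.135
grasp_force: 48.9
```

```bash
python3 - <<'E'
from workcell import status,viewer
from h import *
import pickle
o=status.get_obs(); print(o['position'],Rn.from_quat(o['ee_rot']).as_matrix().round(4),o['ft_force'])
I={n:(viewer.camera_model(n),viewer.camera(n)) for n in("wrist","scene","side")}
pickle.dump((I,o),open("s1.pkl","wb"))
def pj(m,X):
    c=np.array(m['R'])@X+m['t']; return np.array([m['fx']*c[0]/c[2]+m['cx'],m['fy']*c[1]/c[2]+m['cy']])
out=[]
for n in("side","scene"):
    m,im=I[n]; p=pj(m,np.array([.525,-.1806,.16])); print(n,p, pj(m,np.array([.525,-.1806,.1])))
    x,y=p.astype(int); out.append(cv2.resize(im[y-60:y+60,x-60:x+60,::-1],(400,400),interpolation=2)); print('crop origin',x-60,y-60)
cv2.imwrite("pics/s1.png",np.hstack(out))
E
```

```text
[ 0.52567307 -0.17924409  0.29144294] [[-9.e-04  1.e+00  8.e-04]
 [ 1.e+00  9.e-04 -2.e-04]
 [-2.e-04  8.e-04 -1.e+00]] [ 0.83465587 -0.62880121 -0.15128274]
side [404.80238139 181.59317231] [402.68265124 207.95201128]
crop origin 344 121
scene [376.70745346 193.25943657] [374.71938001 212.95577404]
crop origin 316 133
```

View pics/s1.png

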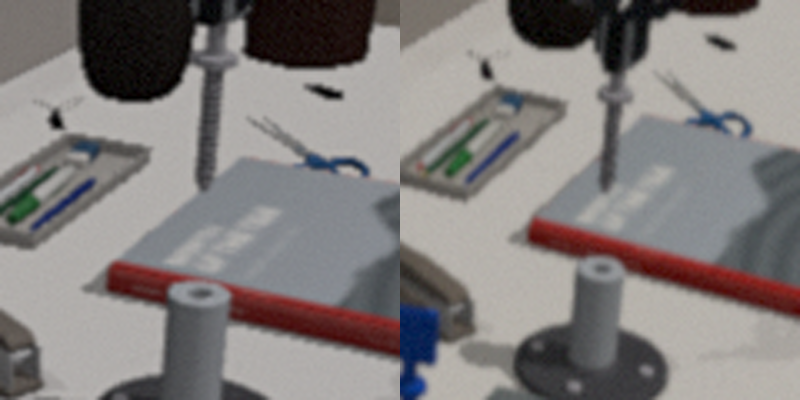

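The crops show the rod hanging straight above the tube. Extended to the mouth, its line passes about 2–3 mm left of the bore in both views. I'll check in the wrist view for a finer number.

```bash
python3 - <<'E'
from h import *
import pickle
I,o=pickle.load(open("s1.pkl","rb")); m,im=I["wrist"]
def pf(X):
    c=np.array(m['R'])@X+m['t']; th=np.arctan2(np.hypot(c[0],c[1]),c[2]); d=c[:2]/np.hypot(c[0],c[1]); return d*th*m['fx']+[m['cx'],m['cy']]
p=o['position']
for nm,X in(('tip',[p[0],p[1],p[2]+.005-.128]),('collar',[p[0],p[1],p[2]+.005-.048]),('mouth',[.525,-.1806,.1])): print(nm,pf(np.array(X)))
x,y=pf(np.array([p[0],p[1],p[2]-.123])).astype(int)
c=im[y-60:y+40,x-60:x+60,::-1]; cv2.imwrite("pics/s2.png",cv2.resize(c,None,fx=5,fy=5,interpolation=2)); print(x-60,y-60,c.shape)
E
```

```text
tip [317.68086167 232.25164679]
collar [317.211117   275.61637035]
mouth [317.14452032 212.85608857]
257 172 (100, 120, 3)
```

View pics/s2.png

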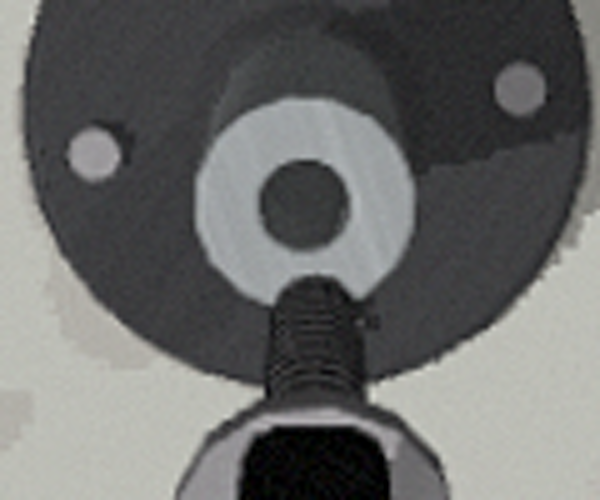

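The bore centre is at crop (305,204) and the rod tip's centre near (314,296). That puts the rod 1.4 mm too far in +x and about 2 mm too far in +y, which agrees with the side views. I'll correct that and lower the tip just into the mouth.

Emit:
{"method": "play_rows", "body": {"plan": [0,0,0,-0.002,-0.0015,0.015,0,0,0,0,-0.002,-0.0015,0.03,0,0,0,0,-0.002,-0.0015,0.045,0,0,0,0,-0.002,-0.0015,0.055,0,0,0,0,-0.002,-0.0015,0.06,0,0,0,0,-0.002,-0.0015,0.06,0,0,0,0,-0.002,-0.0015,0.06,0]}}

```text
clock: 14.38
position: [0.5245, -0.1826, 0.2322]
ee_rot: [0.707, 0.707, 0.0, 0.001]
ft_force: [-0.1, 0.1, -0.8]
grip_width: 0.133
grasp_force: 48.9
```

```bash
python3 - <<'E'
from workcell import status,viewer
from h import *
o=status.get_obs(); print(o['position'],o['ft_force'])
m=viewer.camera_model("wrist"); im=viewer.camera("wrist")
c=im[170:270,260:380,::-1]
out=[cv2.resize(c,(400,333),interpolation=2)]
im=viewer.camera("side"); out.append(cv2.resize(im[160:243,355:455,::-1],(400,333),interpolation=2))
cv2.imwrite("pics/s3.png",np.hstack(out))
E
```

```text
[ 0.52450743 -0.18255079  0.23218127] [-0.11753814  0.13999634 -0.81987383]
```

View pics/s3.png

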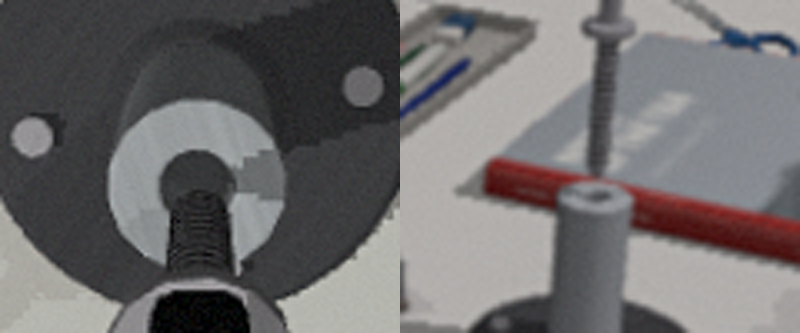

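```bash
python3 - <<'E'
from workcell import status,viewer
from h import *
m=viewer.camera_model("wrist"); z=status.get_obs()['position'][2]-.123
print(z,plane(m,(319.7,230.9),z,True),plane(m,(319.1,226.1),.1,True))
m=viewer.camera_model("side"); print(plane(m,(355+198/4,160+176/4),z),plane(m,(355+198/4,160+197/4),.1))
E
```

```text
0.10916491680640408 [ 0.52602287 -0.1816473   0.10916492] [ 0.52561976 -0.18057321  0.1       ]
[ 0.52235441 -0.18240018  0.10916492] [ 0.51891938 -0.17652825  0.1       ]
```

The tip is within about 1 mm of the bore's axis. I'll nudge it +1 mm in y and lower it, stopping short of the collar's contact.

Emit:
{"method": "play_rows", "body": {"plan": [0,0,0,0.001,-0.0003,0.005,0,0,0,0,0.001,-0.0003,0.012,0,0,0,0,0.001,-0.0003,0.02,0,0,0,0,0.001,-0.0003,0.025,0,0,0,0,0.001,-0.0003,0.025,0]}}

```text
clock: 15.1
position: [0.5237, -0.1814, 0.2061]
ee_rot: [0.707, 0.707, -0.0, 0.0]
ft_force: [-0.0, 0.3, -0.6]
grip_width: 0.137
grasp_force: 48.9
```

Emit:
{"method": "play_rows", "body": {"plan": [0,0,0,0,0,0.01,0,0,0,0,0,0,0.02,0,0,0,0,0,0,0.03,0,0,0,0,0,0,0.04,0,0,0,0,0,0,0.05,0,0,0,0,0,0,0.057,0,0,0,0,0,0,0.057,0,0,0,0,0,0,0.057,0]}}

```text
clock: 16.1
position: [0.5243, -0.1816, 0.15]
ee_rot: [0.707, 0.707, 0.0, 0.001]
ft_force: [0.5, 0.4, -0.5]
grip_width: 0.13
grasp_force: 48.9
```

Free of side force. Now the last 8 mm, gently.

Emit:
{"method": "play_rows", "body": {"plan": [0,0,0,0,0,0.002,0,0,0,0,0,0,0.004,0,0,0,0,0,0,0.006,0,0,0,0,0,0,0.0065,0,0,0,0,0,0,0.007,0,0,0,0,0,0,0.007,0]}}

```text
clock: 16.85
position: [0.5241, -0.1815, 0.1427]
ee_rot: [0.707, 0.707, 0.0, 0.001]
ft_force: [-1.3, -0.4, -1.0]
grip_width: 0.133
grasp_force: 48.9
```

Emit:
{"method": "play_rows", "body": {"plan": [0,0,0,0,0,0.0005,0,0,0,0,0,0,0.001,0,0,0,0,0,0,0.001,0]}}

```text
clock: 17.23
position: [0.5242, -0.1816, 0.1422]
ee_rot: [0.707, 0.707, 0.0, 0.001]
ft_force: [-1.8, 0.4, 6.3]
grip_width: 0.136
grasp_force: 49.6
```

The collar has stopped on the rim: 6 N upward at the height expected from the rack. I'll let it sit there for a second.

Emit:
{"method": "play_rows", "body": {"plan": [0,0,0,0,0,0,0,0,0,0,0,0,0,0,0,0,0,0,0,0,0,0,0,0,0,0,0,0,0,0,0,0,0,0,0,0,0,0,0,0,0,0,0,0,0,0,0,0,0,0,0,0,0,0,0,0,0,0,0,0,0,0,0,0,0,0,0,0,0,0]}}

```text
clock: 18.48
position: [0.5242, -0.1816, 0.1422]
ee_rot: [0.707, 0.707, 0.0, 0.001]
ft_force: [-1.4, 0.9, 4.8]
grip_width: 0.133
grasp_force: 49.6
```

Still seated with light contact. Now I'll draw it straight out; the tip clears the rim after 80 mm.

Emit:
{"method": "play_rows", "body": {"plan": [0,0,0,0,0,-0.01,0,0,0,0,0,0,-0.025,0,0,0,0,0,0,-0.04,0,0,0,0,0,0,-0.055,0,0,0,0,0,0,-0.07,0,0,0,0,0,0,-0.09,0,0,0,0,0,0,-0.12,0,0,0,0,0,0,-0.17,0,0,0,0,0,0,-0.22,0,0,0,0,0,0,-0.27,0,0,0,0,0,0,-0.31,0,0,0,0,0,0,-0.31,0,0,0,0,0,0,-0.31,0]}}

```text
clock: 20.1
position: [0.5235, -0.1813, 0.4512]
ee_rot: [0.707, 0.707, 0.0, 0.0]
ft_force: [-0.2, -0.0, -1.4]
grip_width: 0.136
grasp_force: 48.9
```

```bash
python3 - <<'E'
from workcell import status
from h import *
o=status.get_obs(); print(o['position'],np.round(o['joint_pos'],3),mv(o,[.55,-.12,.62],DOWN),mv(o,[.76,-.12,.8],FWD))
E
```

```text
[ 0.52353048 -0.18128322  0.45117077] [ 0.35   0.158 -0.118  1.251  0.019  1.733  0.236] ([0.0, 0.0, -0.0], [0.0612, 0.0265, -0.1688]) ([-90.0, 0.0, -0.0], [0.0613, 0.2366, -0.3488])
```

Emit:
{"method": "play_rows", "body": {"plan": [0,0,0,0.03,0.03,-0.05,0,0,0,0,0.06,0.06,-0.1,0,0,0,0,0.06,0.08,-0.15,0,0,0,0,0.06,0.09,-0.2,0,-10,0,0,0.06,0.1,-0.22,0,-20,0,0,0.06,0.12,-0.25,0,-30,0,0,0.06,0.14,-0.28,0,-40,0,0,0.06,0.16,-0.3,0,-50,0,0,0.06,0.18,-0.32,0,-60,0,0,0.06,0.2,-0.34,0,-70,0,0,0.06,0.22,-0.35,0,-80,0,0,0.06,0.235,-0.35,0,-90,0,0,0.06,0.235,-0.35,0,-90,0,0,0.06,0.235,-0.35,0,-90,0,0,0.06,0.235,-0.35,0,-90,0,0,0.06,0.235,-0.35,0,-90,0,0,0.06,0.235,-0.35,0]}}

```text
clock: 22.22
position: [0.7582, -0.1214, 0.804]
ee_rot: [0.499, 0.5, 0.5, 0.501]
ft_force: [0.1, -0.8, -0.6]
grip_width: 0.133
grasp_force: 49.3
```

```bash
python3 - <<'E'
from workcell import status,viewer
from h import *
o=status.get_obs(); print(o['position'],np.round(o['joint_pos'],3),np.abs(o['joint_velocities']).max(),Rn.from_quat(o['ee_rot']).as_matrix().round(4),mv(o,[.76,-.12,.8],FWD))
c=viewer.camera("wrist")[...,::-1]; s=viewer.camera("scene")[...,::-1]
cv2.imwrite("pics/f.png",np.hstack([cv2.resize(x,(400,300),interpolation=3) for x in (c,s)]))
E
```

```text
[ 0.75817824 -0.1214143   0.8040163 ] [-0.21  -0.108  0.343  1.467 -0.565  0.245  0.589] 0.02185343689494524 [[ 6.0e-04 -2.4e-03  1.0e+00]
 [ 1.0e+00  1.1e-03 -6.0e-04]
 [-1.1e-03  1.0e+00  2.4e-03]] ([0.1, 0.0, 0.1], [0.0014, -0.004, 0.0018])
```

View pics/f.png

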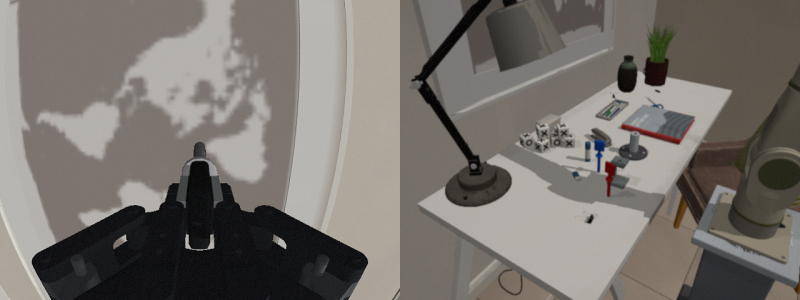

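The wrist view shows the gauge still in line with the fingers: the tip is at (199,143) in the crop, as before the tilt. The scene view shows the desk items undisturbed. I'll back off 5 cm from the wall for extra clearance and settle.

Emit:
{"method": "play_rows", "body": {"plan": [0,0,0,0,0,-0.02,0,0,0,0,0,0,-0.04,0,0,0,0,0,0,-0.05,0,0,0,0,0,0,-0.05,0,0,0,0,0,0,-0.05,0,0,0,0,0,0,-0.05,0,0,0,0,0,0,-0.05,0,0,0,0,0,0,-0.05,0,0,0,0,0,0,-0.05,0,0,0,0,0,0,-0.05,0,0,0,0,0,0,-0.05,0,0,0,0,0,0,-0.05,0]}}

```text
clock: 23.82
position: [0.7083, -0.1213, 0.8019]
ee_rot: [0.5, 0.5, 0.5, 0.501]
ft_force: [-0.4, -0.2, -0.2]
grip_width: 0.138
grasp_force: 49.3
```

```bash
python3 - <<'E'
from workcell import status,viewer,manip
from h import *
o=status.get_obs(); z=Rn.from_quat(o['ee_rot']).as_matrix()[:,2]; print(o['position'],np.round(o['joint_pos'],3),np.abs(o['joint_velocities']).max(),z,o['grasp_force'],o['ft_force'])
if abs(z[2])<.02 and np.abs(o['joint_velocities']).max()<.05 and o['grasp_force']>30: print(manip.hand_in())
E
```

```text
[ 0.70829774 -0.12131591  0.80190995] [-0.155 -0.218  0.276  1.56  -0.472  0.252  0.519] 0.0018035182449949714 [ 9.99998996e-01 -7.48537195e-04  1.20338804e-03] 49.30109739303589 [-0.42637692 -0.17117363 -0.21807558]
the job is handed in; nothing more can be done
None
```

I took the gauge from its rack and lowered it into the socket until the collar touched the rim (about 6 N), let it sit for just over a second, then drew it out; the job was handed in at about 24 s with the gauge held steady and level about 0.8 m above the desk, and nothing else on the desk looked disturbed.

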